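# Couple the pipe rest onto its ball mount

### The arm

A 6-joint arm with a two-finger parallel gripper is mounted at the origin on the work surface. World frame = base frame: x ahead of the robot, y to its left, z up, the work surface at z = 0. Lengths are in m, angles in rad, forces in N, time in s.
With the tool pointing down it reaches from about 0.375 to 0.975 m from the base axis. Payload 3.8 kg.
Tool frame: the origin (TCP) lies midway between the tips of the shut fingers; the grasp point (between the pads) lies 19 mm behind it; z points along the fingers, y is the direction in which the jaws open and shut (so a half turn about z gives the same grasp; the last joint's range is limited). The gripper opens to 85 mm and grips with 20 to 120 N. Pads are 22 mm wide; open, the fingers measure 114 mm over their backs; the gripper's body (76 mm by 85 mm) begins 54 mm behind the grasp point. The pads swing forward as they close: fully open they stand 13 mm farther back than shut.
Start: joints at [1.129, 0.264, 1.604, -0, 1.274, -0.037], TCP at [0.266, 0.62, 0.231] pointing down, gripper open.
Joint ranges: [-2.63, 2.63], [-0.94, 2.18], [0.31, 2.57], [-1.31, 4.45], [0, 2.66], [-2.55, 2.55]. Speed limits (rad/s): [2.57, 2.57, 3.14, 3.14, 3.14, 3.14].

### API

Orientations are given as a rotation vector (axis times angle).
In Python, from workcell import bot gives the robot as it stands.
- The arm moves only by the tool drive_tool, never from a script. Its argument "steps" is a list of rows, each a list of 2 entries, a list of its own where there are three numbers: the shift along the tool's x, y, z in mm, then the turn about the tool's z in degrees. In form: [[[dx, dy, dz], twist], ...]. A call has 1 to 8 rows; each row shifts and turns the commanded pose from where the row before left it, along the tool's axes as they then stand; what a row does not reach is not made up. A row lasts 1/12 s, in which the tool goes at most 41.7 mm and 7.16 degrees, less where a joint would pass 70% of its speed; a pose out of reach is approached as far as the arm can. A call is refused whole if a number of a shift passes 41.7 or a number of a turn 7.16, either way. A call with a gripper value outside its range is refused whole. "jaw" is the opening, from 0 (shut) to 1 (fully open), set as the call begins (left out, the last holds). The fingers move at their own pace and stop on an object; "force" is the grip in N (left out, the last holds). Time passes only in rows, so rows that do not move let the fingers close. It gives the time, the measured TCP pose, the force and the opening at its end, in the units of the state.
- bot.read_state(): the state, without advancing time (a new reading comes with each control period).
- bot.read_camera(name): name is "scene" or "top" or "wrist"; returns the picture (480x640x3 uint8, red, green, blue); there is no depth.
- bot.camera_info(name): a dict with "fx", "fy", "cx", "cy" (pixels), "position" and "attitude" of the camera in the world. Camera axes: x right, y down, z forward; pixel columns grow to the right and rows downward; lengths in m; the calibration is good to about 2 mm. A picture is of the moment at which its call begins: read the wrist's pose just before it. camera_info takes no time and is no camera call; for the wrist camera it gives the pose at the moment of the call.
- bot.finish_job(): hands the job in, once; it reports no verdict.
The state is a dict: "time": time; "q": joint angles; "joint_vel": joint speeds; "joint_torque": joint torques, N m; "tool_pos": TCP position; "tcp_rot": TCP orientation; "wrist_force": force on the tool from outside, world axes, zero at the start; "torque": the same for the moment, N m; "width": opening from 0.0 (shut) to 1.0 (fully open).
Only numpy, scipy, OpenCV 4.12 (cv2) and the standard library are available. Lean on these libraries where they do the work, as an engineer would, in place of code of your own. Each camera call takes 0.05 s, during which the arm holds its last target.

### The job

In the glass workshop, couple the blowpipe rest onto the ball of the sprung round bench mount: lower its socket over the ball and, with the lever still up, press it down past its springy catch until its foot sits flat on the disc. Then press the latch lever fully down and let go, leaving the rest coupled. The disc gives way as you push: push firmly and steadily, never drive it down onto its bottom stop, never drop or hammer the rest or force the lever, and leave the box, spanner and mug where they are.

Things in the scene. Friction and masses are not known exactly. Their poses are not given: they have to be found in the camera images.
- mount: Bench mount. Fixed round steel foot, 140 mm across, 9 mm high; on it a column that sinks on a spring and carries a dark steel disc, 180 mm across and 10 mm thick, with a 40 mm polished steel ball on a 16 mm neck. Origin at the centre of the foot's underside, on the table; z up. Unloaded, the disc's top is 56 mm, the ball's centre 82 mm and its top 102 mm above the origin.
- sprung (a joint): How far disc and ball have sunk: 0 = up and unloaded, 0.036 m = on the bottom stop, which must not be reached (keep under 33 mm). It starts to sink at 2 N and takes 0.8 N more per mm, so the stop is met at about 30 N; it comes up again when unloaded.
- ball (a point): Centre of the mount's 40 mm ball, 26 mm above the disc's top face; sinks with it.
- rest: Loose aluminium blowpipe rest, about 0.5 kg, upright on the table at the start. Origin at the centre of the socket's mouth, on its flat underside; z up, x towards the latch lever. Housing 62 (x) by 68 (y) by 52 mm high around the origin; a foot 40 mm wide, 10 mm high runs on to x = 93 mm. A grip web and V prongs stand on top. Home: underside flat on the disc; it may point any way round.
- socket (a point): Point on the axis of the 43 mm wide, 48 mm deep socket, 26 mm above the rest's underside; on the ball's centre when home. Two spring plungers in the bore catch on the ball with the rest 12 mm above home: its weight does not pass them; a total load of about 11 to 24 N on the ball does, the disc sinking meanwhile; then it snaps home and the force drops.
- web (a point): Centre of the grip web, 75 mm above the rest's underside, a grasp point: web 50 mm (x) by 22 mm (y, the width to grasp), from 52 mm (top of the housing) to 86 mm high. Above it two prongs, 22 mm wide, spread along x in a V, with rollers 26 mm wide (y); top at 113 mm.
- latch (a joint): Lever angle: 0 = fully raised (0.75 rad above level), 0.75 = fully down, level, on its stop. Hinge pin along the rest's y at x = 34, z = 20 mm in the rest's frame; bar 22 mm wide, 7 mm thick, reaching 68 mm out over the foot. Stiff (about 0.25 N m), stays where left; its jaw meets the ball and stops it short while the rest sits up on its plungers.
- lever_pad (a point): Point on the middle of the lever's upper face, 36 mm from the hinge pin; good place to push down on. With the lever fully down it lies 23.5 mm above the rest's underside.
- steel_box: Bystander: small open dark steel box, 70 by 70 by 55 mm. Origin at the centre of its underside.
- spanner: Bystander: steel spanner lying on the table. Origin under its middle.
- mug: Bystander: blue ceramic mug, 76 mm across, 85 mm high. Origin at the centre of its underside.
Not all that is in view belongs to the job. What is shaped like the rest but pink, red or yellow is not meant.

How it is judged:
On the way, in this order (a step that is already met when the one before it is completed fails the run):
1. the rest is home on the ball with its lever still up (distance between socket and ball below 0.0035 m and angle between rest's own z axis and vertical below 0.05 rad and value of joint latch below 0.35 rad), for 0.2 s.
2. the lever is pressed fully down with the rest home (distance between socket and ball below 0.0035 m and angle between rest's own z axis and vertical below 0.05 rad and value of joint latch above 0.69 rad), for 0.2 s.
At the end, for the whole second after the job is handed in: The socket's point is within 3.5 mm of the ball's centre, the rest is upright within 0.05 rad, the lever is at 0.69 rad or more (fully down is 0.75), and the rest is still and let go (all of step 2 and linear speed of rest below 0.01 m/s and angular speed of rest below 0.1 rad/s); the robot touches nothing.
It fails at once if the sprung disc is driven down to its stop: sunk by more than 33 mm (value of joint sprung above 0.033 m).
It fails at once if the rest is dropped or hammered onto the mount: it moves faster than 0.45 m/s while over the ball (horizontal distance between socket and ball below 0.03 m and linear speed of rest above 0.45 m/s).
It fails at once if the lever is forced: more than 45 N from the fingers on the lever (contact force between the fingers and latch above 45 N).
It fails at once if the box, the spanner or the mug is moved by more than 20 mm (distance of any of steel_box, spanner, mug from where it was at the start of the episode above 0.02 m).
It also fails if it takes over 70 s, if anything falls off the work surface, if the arm or the gripper's body presses on something with over 40 N, if the wrist force passes 120 N, or if a joint passes its speed limit or range.

## Working session

There is one attempt and no reset: what is moved stays moved. The work goes in short steps, Python scripts to look and compute and a tool call to move; the robot and the scene stay as the last step left them, time stands still between calls to the robot, and variables do not carry over. Pictures are saved under pics/ and viewed, and the job is handed in when it is done.

Besides the shell and the picture viewer there is one more tool, called after ">>>" as name([rows], argument=value, ...), one row to a line, values as JSON. drive_tool: Moves the arm, as the interface text tells. Its arguments: {"type":"object","properties":{"steps":{"type":"array","items":{"type":"array"}},"jaw":{"type":"number"},"force":{"type":"number"}},"required":["steps"]}

```bash
mkdir -p pics; cat > h.py <<'E'
import numpy as np, cv2
from scipy.spatial.transform import Rotation as R
from workcell import bot
def snap(n,f):
    im=bot.read_camera(n); cv2.imwrite(f'pics/{f}.png',im[:,:,::-1]); return im
def cam(n):
    c=bot.camera_info(n); a=np.array(c['attitude'],float)
    M=a if a.shape==(3,3) else R.from_rotvec(a).as_matrix()
    return c,M,np.array(c['position'])
def ray(n,u,v,ci=None):
    c,M,p=ci or cam(n)
    d=M@np.array([(u-c['cx'])/c['fx'],(v-c['cy'])/c['fy'],1]); return p,d/np.linalg.norm(d)
def onz(n,u,v,z,ci=None):
    p,d=ray(n,u,v,ci); return p+d*(z-p[2])/d[2]
def proj(n,P,ci=None):
    c,M,p=ci or cam(n); q=M.T@(np.array(P)-p); return [c['fx']*q[0]/q[2]+c['cx'],c['fy']*q[1]/q[2]+c['cy']]
def tri(rs):
    A=np.zeros((3,3));b=np.zeros(3)
    for p,d in rs:
        Q=np.eye(3)-np.outer(d,d);A+=Q;b+=Q@p
    return np.linalg.solve(A,b)
E
python3 - <<'E'
from h import *
for n in ['scene','top','wrist']:
    print(n,bot.camera_info(n)); snap(n,n+'0')
print(bot.read_state())
E
```

```text
scene {'fx': 557.6173998841773, 'fy': 557.6173998841773, 'cx': 327.45087284842833, 'cy': 227.74427997709637, 'position': array([1.11619429, 0.29639833, 1.03346703]), 'attitude': array([-1.33563458, -2.40214942,  0.76832998])}
top {'fx': 523.4631740569328, 'fy': 523.4631740569328, 'cx': 319.8939234605709, 'cy': 233.967751837399, 'position': array([ 0.36873719, -0.05413347,  0.97559833]), 'attitude': array([-2.14247697,  2.13054105, -0.23438347])}
wrist {'fx': 365.8298595452634, 'fy': 365.8298595452634, 'cx': 321.6293710863901, 'cy': 241.3170451906819, 'position': array([0.1951424 , 0.65069302, 0.37120989]), 'attitude': array([2.39957055, 1.5798637 , 0.24185156])}
{'time': 0.15, 'q': array([ 1.12911203e+00,  2.64641025e-01,  1.60508127e+00, -4.66351077e-05,
        1.27371580e+00, -3.69276373e-02]), 'joint_vel': array([ 0.00051707, -0.00168733, -0.00443595,  0.00073708,  0.00010484,
        0.00042867]), 'joint_torque': array([ 1.93711580e-04, -5.15905631e+01, -3.67961490e+01, -1.22062174e-04,
        8.01928021e-03, -4.27352575e-05]), 'tool_pos': array([0.26559515, 0.61991666, 0.23019566]), 'tcp_rot': array([-6.31358600e-01, -3.07709385e+00,  2.83243999e-03]), 'wrist_force': array([-0.05891829,  0.37846281,  1.49904373]), 'torque': array([ 0.00805993,  0.00789249, -0.01297046]), 'width': 1.0016819491523112}
```

View pics/scene0.png

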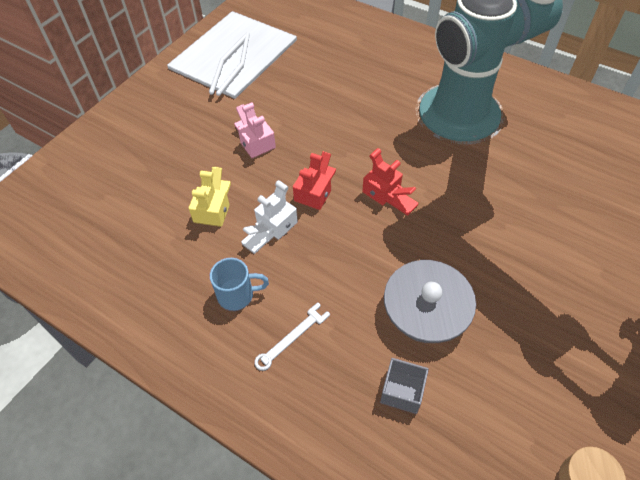

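View pics/top0.png

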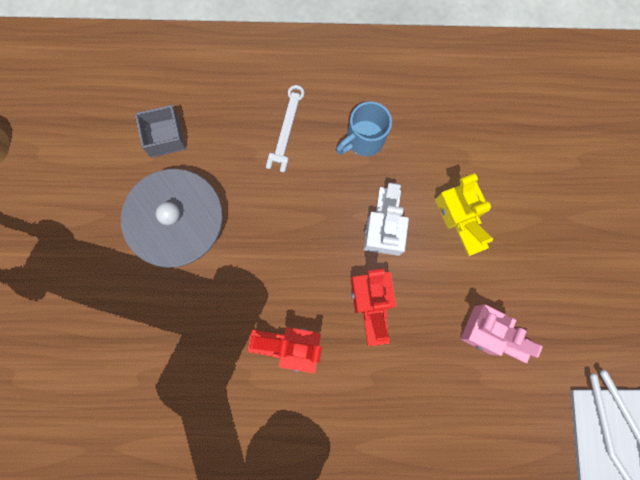

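View pics/wrist0.png

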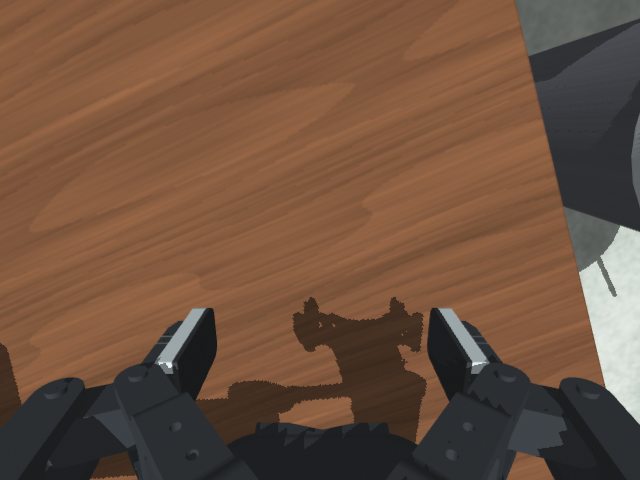

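The scene view shows the white/aluminium rest at about (270,220) and the mount ball at (431,292). In the top view they are at (387,225) and (168,213). Next I'll zoom in for accurate pixels.

```bash
python3 - <<'E'
import cv2,numpy as np
t=cv2.imread('pics/top0.png');s=cv2.imread('pics/scene0.png')
a=cv2.resize(t[175:265,350:425],None,fx=6,fy=6,interpolation=cv2.INTER_CUBIC)
b=cv2.resize(s[175:260,235:305],None,fx=5,fy=5,interpolation=cv2.INTER_CUBIC)
c=np.zeros((540,800,3),np.uint8);c[:540,:450]=a;c[:425,450:800]=b
cv2.imwrite('pics/z0.png',c)
for n,im,(x0,y0,x1,y1) in [('top',t,(110,160,230,275)),('scene',s,(380,255,480,345))]:
    g=im[y0:y1,x0:x1].astype(int)
    m=(g.max(2)-g.min(2)<35)
    ball=(m&(g.min(2)>150)).astype(np.uint8)
    for nm,mm in [('ball',ball),('all',m.astype(np.uint8))]:
        cs,_=cv2.findContours(mm,cv2.RETR_EXTERNAL,cv2.CHAIN_APPROX_NONE)
        k=max(cs,key=cv2.contourArea);print(n,nm,np.add(cv2.minEnclosingCircle(k)[0],(x0,y0)),cv2.minEnclosingCircle(k)[1],cv2.fitEllipse(k), cv2.contourArea(k))
E
```

```text
top ball [166.22727203 213.77272797] 11.366463661193848 ((56.22610092163086, 53.6900520324707), (20.97627830505371, 22.160112380981445), 123.28689575195312) 363.0
top all [171.96272278 218.36677551] 52.041229248046875 ((61.526424407958984, 57.60788345336914), (97.14813995361328, 103.35303497314453), 59.665531158447266) 7880.0
scene ball [430.  299.5] 46.05712890625 ((49.7038688659668, 44.94383239746094), (77.77422332763672, 91.42700958251953), 109.86620330810547) 5583.5
scene all [429.62110901 300.873703  ] 46.781856536865234 ((49.465431213378906, 46.08456039428711), (82.95310974121094, 92.81758880615234), 109.84098052978516) 6042.0
```

View pics/z0.png

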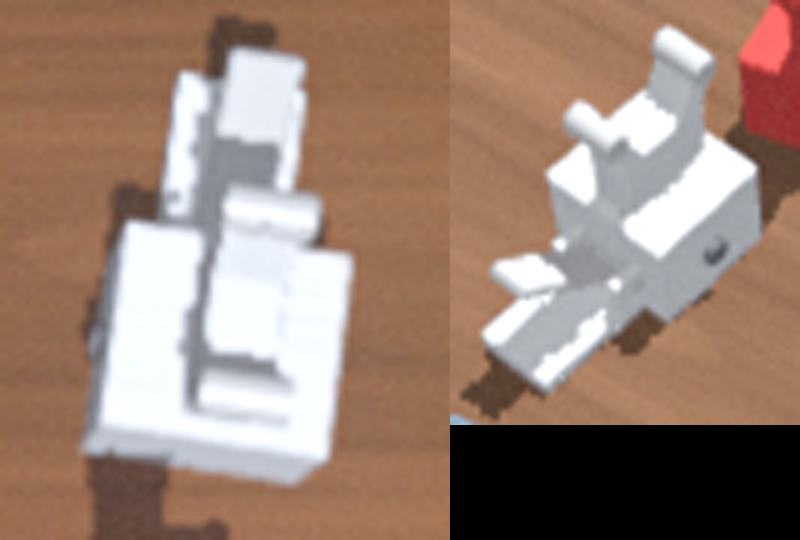

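```bash
python3 - <<'E'
from h import *
s=cv2.imread('pics/scene0.png').astype(int);t=cv2.imread('pics/top0.png').astype(int)
def bl(im,x0,y0,x1,y1,th):
    g=im[y0:y1,x0:x1];m=(g.min(2)>th).astype(np.uint8)
    k=max(cv2.findContours(m,0,1)[0],key=cv2.contourArea);c,r=cv2.minEnclosingCircle(k);return np.add(c,(x0,y0)),r
cs=cam('scene');ct=cam('top')
print(s[292,432],s[292,410],s[281:305,432].min(1), t[213,145:192].min(1))
for th in (125,140,160,175): print(th,bl(s,412,272,452,312,th),bl(t,150,195,190,235,th))
# disc centre on planes
print('disc', onz('top',171.6,217.7,.056), onz('scene',429.5,301,.056))
print('ballrough',tri([ray('top',167.5,213.7),ray('scene',431.5,292)]))
T=[(371.2,212),(408.7,217.5),(404.2,252),(364.5,249)]
P=np.array([onz('top',*p,.052) for p in T]);print(P)
S=[(296.4,209.4),(271.4,227),(254.6,209.4)]
Q=np.array([onz('scene',*p,.052) for p in S]);print(Q)
for A in (P,):
  print('cent',A.mean(0),[np.linalg.norm(A[i]-A[(i+1)%4]) for i in range(4)])
  d=(A[0]+A[1]-A[2]-A[3])/2; e=(A[0]-A[1]+A[3]-A[2])/2; print(np.degrees(np.arctan2(d[1],d[0])),np.degrees(np.arctan2(e[1],e[0])))
E
```

```text
[243 238 236] [180 172 169] [191 237 252 255 255 255 255 255 250 247 243 236 227 214 202 192 181 166
 157 156 151 122  94  81] [133 133 130 130 129 132 132 133 134 136 159 190 209 218 223 226 230 231
 238 251 255 255 245 236 229 221 216 210 204 195 186 174 160 135 106  83
  74  73 119 136 134 129 130 131 134 133 134]
125 (array([431.5, 291.5]), 27.57726287841797) (array([169.5, 214.5]), 27.57726287841797)
140 (array([431.5, 291.5]), 27.57726287841797) (array([166.25862122, 213.50689697]), 11.643346786499023)
160 (array([431.5, 291.5]), 27.57726287841797) (array([165.77363205, 214.02736282]), 10.990925788879395)
175 (array([436.0997715 , 296.39678955]), 20.863239288330078) (array([165.87931061, 213.87931061]), 10.459948539733887)
disc [0.57104843 0.18239951 0.056     ] [0.57910685 0.18757896 0.056     ]
ballrough [0.57269202 0.18437359 0.07952203]
[[ 0.58597347 -0.17558762  0.052     ]
 [ 0.5763938  -0.24382978  0.052     ]
 [ 0.51290473 -0.23385484  0.052     ]
 [ 0.51780827 -0.1624685   0.052     ]]
[[ 0.52664315 -0.16195344  0.052     ]
 [ 0.5945572  -0.18139249  0.052     ]
 [ 0.57511766 -0.24059347  0.052     ]]
cent [ 0.54827007 -0.20393519  0.052     ] [np.float64(0.06891126566308595), np.float64(0.06426788499186821), np.float64(0.07155455511382551), np.float64(0.06941617068410989)]
-9.949280781719642 84.07807249086282
```

```bash
python3 - <<'E'
from h import *
s=bot.read_state();M=R.from_rotvec(s['tcp_rot']).as_matrix();print(M.round(3))
ci=cam('wrist');print('tcp px',proj('wrist',s['tool_pos']))
for z in (0,.05,.1): print(z, M.T@(onz('wrist',320,240,z)-s['tool_pos']))
print('cam in tool',M.T@(ci[2]-s['tool_pos']),M.T@ci[1])
for g in [(.55,-.20,.23)]:
    print(M.T@(np.array(g)-s['tool_pos']))
E
```

```text
[[-0.919  0.394 -0.001]
 [ 0.394  0.919 -0.002]
 [ 0.    -0.002 -1.   ]]
tcp px [np.float64(321.39702695098697), np.float64(311.92596062136647)]
0 [-0.03979306 -0.0018568   0.23019854]
0.05 [-0.02408445 -0.00156094  0.18019828]
0.1 [-0.00837583 -0.00126508  0.13019802]
cam in tool [ 0.07688079  0.0003407  -0.1411724 ] [[-1.97260724e-03 -9.52935615e-01 -3.03166329e-01]
 [ 9.99997857e-01 -1.68908504e-03 -1.19740781e-03]
 [ 6.28978834e-04 -3.03168042e-01  9.52936904e-01]]
[-0.58429483 -0.64167528  0.00136629]
```

>>> drive_tool([
  [[-30, -18, 0], 0],
  [[-30, -18, 0], 0],
  [[-30, -18, 0], 0],
  [[-30, -18, 0], 0],
  [[-30, -18, 0], 0],
  [[-30, -18, 0], 0],
  [[-30, -18, 0], 0],
  [[-30, -18, 0], 0],
], jaw=1)

```text
time: 0.82
tool_pos: [0.4302, 0.3919, 0.231]
tcp_rot: [-0.631, -3.077, 0.001]
wrist_force: [0.8, -0.7, 0.3]
width: 1.004
```

>>> drive_tool([
  [[-30, -18, 0], 0],
  [[-30, -18, 0], 0],
  [[-30, -18, 0], 0],
  [[-30, -18, 0], 0],
  [[-30, -18, 0], 0],
  [[-30, -18, 0], 0],
  [[-30, -18, 0], 0],
  [[0, 0, 0], 0],
])

```text
time: 1.48
tool_pos: [0.5761, 0.1899, 0.2309]
tcp_rot: [0.638, 3.074, -0.004]
wrist_force: [0.1, 0.5, 0.2]
width: 0.994
```

```bash
python3 - <<'E'
from h import *
print(bot.read_state()['tool_pos'])
np.save('w1.npy',np.array([cam('wrist')],dtype=object),allow_pickle=True);snap('wrist','w1')
E
```

```text
[0.5761377  0.18992898 0.23091651]
```

View pics/w1.png

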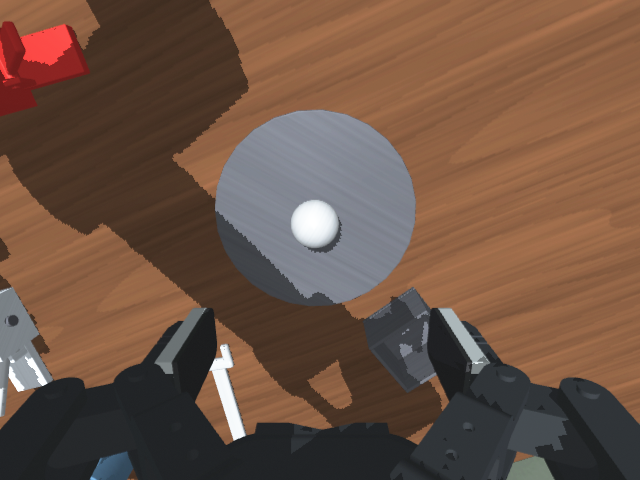

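The wrist view shows the ball at about (315,224) and the disc centred at about (315,207). The box is at the lower right, near (405,335).

```bash
python3 - <<'E'
from h import *
ci=np.load('w1.npy',allow_pickle=True)[0]
im=cv2.imread('pics/w1.png').astype(int)
def bl(im,x0,y0,x1,y1,th):
    g=im[y0:y1,x0:x1];m=(g.min(2)>th).astype(np.uint8)
    k=max(cv2.findContours(m,0,1)[0],key=cv2.contourArea);c,r=cv2.minEnclosingCircle(k);return np.add(c,(x0,y0)),r,cv2.fitEllipse(k)
for th in(150,165,180):print(bl(im,280,190,350,260,th))
r=ray('wrist',315,223.7,ci)
print('ball wrist',onz('wrist',315,223.7,.082,ci), 'top',onz('top',167.7,213.7,.082),'scene',onz('scene',431.5,291.7,.082))
print(tri([r,ray('top',167.7,213.7)]),tri([r,ray('scene',431.5,291.7)]))
# disc by circle fit on saturation mask
g=im[90:330,200:430];m=((g.max(2)-g.min(2))<30)&(g.max(2)>60)
k=max(cv2.findContours(cv2.morphologyEx(m.astype(np.uint8),cv2.MORPH_OPEN,np.ones((5,5))),0,1)[0],key=cv2.contourArea)
e=cv2.fitEllipse(k);print(e,onz('wrist',e[0][0]+200,e[0][1]+90,.056,ci), onz('wrist',315,207,.056,ci))
E
```

```text
(array([313.77777863, 222.77777863]), 23.650066375732422, ((33.71854019165039, 32.71537780761719), (45.735992431640625, 46.53269958496094), 56.10831069946289))
(array([313.5, 222.5]), 23.377439498901367, ((33.48835754394531, 32.479736328125), (44.688419342041016, 45.71310806274414), 50.37887954711914))
(array([312.95956039, 221.74632263]), 22.83598518371582, ((33.240211486816406, 32.098575592041016), (43.4730339050293, 44.65946960449219), 44.55533218383789))Traceback (most recent call last):
  File "<stdin>", line 8, in <module>
  File "h.py", line 11, in ray
    c,M,p=ci or cam(n)
          ^^^^^^^^^^^^
ValueError: The truth value of an array with more than one element is ambiguous. Use a.any() or a.all()
```

```bash
sed -i 's/ci or cam(n)/ci if ci is not None else cam(n)/' h.py; python3 - <<'E'
from h import *
ci=np.load('w1.npy',allow_pickle=True)[0]
im=cv2.imread('pics/w1.png').astype(int)
r=ray('wrist',315,223.7,ci)
print('ball wrist',onz('wrist',315,223.7,.082,ci), 'top',onz('top',167.7,213.7,.082),'scene',onz('scene',431.5,291.7,.082))
print(tri([r,ray('top',167.7,213.7)]),tri([r,ray('scene',431.5,291.7)]))
print(onz('wrist',315,207.5,.056,ci))
M=R.from_rotvec(bot.read_state()['tcp_rot']).as_matrix(); p=bot.read_state()['tool_pos'];print((M.T@(np.array([.55,-.2,.23])-p)).round(4))
E
```

```text
ball wrist [0.57446492 0.18442356 0.082     ] top [0.57236822 0.18281404 0.082     ] scene [0.57320774 0.18490148 0.082     ]
[0.57432115 0.1839341  0.07810979] [0.57408681 0.18485477 0.0835735 ]
[0.56715279 0.18709683 0.056     ]
[-0.1336 -0.3696  0.0011]
```

>>> drive_tool([
  [[-13, -37, 0], 0],
  [[-13, -37, 0], 0],
  [[-13, -37, 0], 0],
  [[-13, -37, 0], 0],
  [[-13, -37, 0], 0],
  [[-13, -37, 0], 0],
  [[-13, -37, 0], 0],
  [[-13, -37, 0], 0],
])

```text
time: 2.2
tool_pos: [0.5515, -0.1184, 0.2312]
tcp_rot: [-0.63, -3.078, -0.001]
wrist_force: [0.1, 0.2, 0.6]
width: 0.999
```

>>> drive_tool([
  [[-13, -37, 0], 0],
  [[-13, -37, 0], 0],
  [[0, 0, 0], -5],
  [[0, 0, 0], -5],
  [[0, 0, 0], 0],
])

```text
time: 2.62
tool_pos: [0.5465, -0.1961, 0.2309]
tcp_rot: [-0.359, -3.12, -0.001]
wrist_force: [0.6, -0.4, 0.0]
width: 1.006
```

```bash
python3 - <<'E'
from h import *
print(bot.read_state()['tool_pos'],bot.read_state()['q'])
np.save('w2.npy',np.array([cam('wrist')],dtype=object),allow_pickle=True);snap('wrist','w2')
E
```

```text
[ 0.54654044 -0.19607528  0.23085159] [-3.87712440e-01  8.75154919e-02  1.81046378e+00  6.36310603e-04
  1.24464887e+00 -1.72955200e+00]
```

View pics/w2.png

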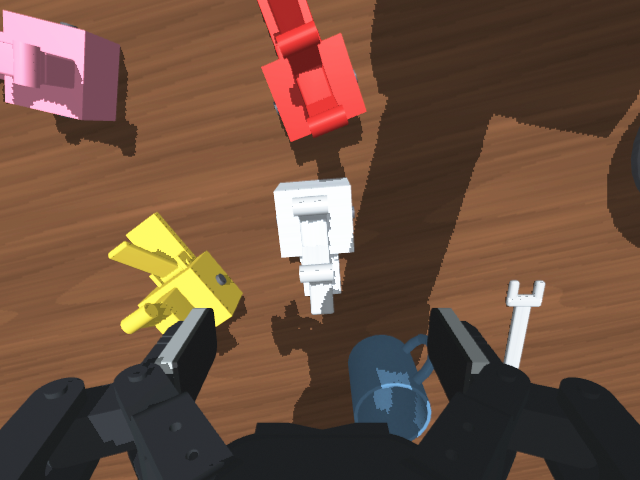

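```bash
python3 - <<'E'
import cv2
t=cv2.imread('pics/w2.png')
cv2.imwrite('pics/z2.png',cv2.resize(t[170:325,260:370],None,fx=3.8,fy=3.8,interpolation=cv2.INTER_CUBIC))
E
```

```text
(no output)
```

View pics/z2.png

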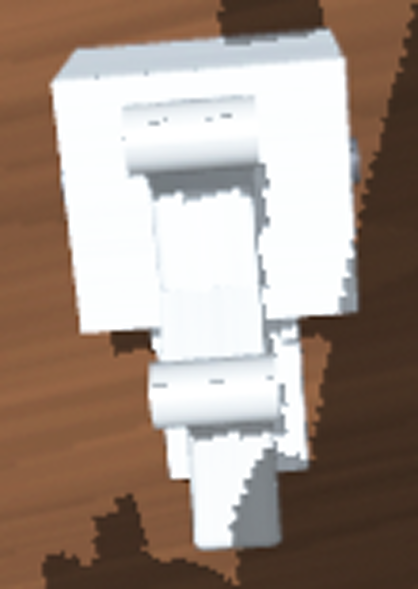

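```bash
python3 - <<'E'
from h import *
ci=np.load('w2.npy',allow_pickle=True)[0]
f=lambda p:(260+p[0]/3.8,170+p[1]/3.8)
A=np.array([onz('wrist',*f(p),.052,ci) for p in [(53,82),(347,57),(352,313),(82,332)]])
print(A.round(4),A.mean(0));print([np.linalg.norm(A[i]-A[(i+1)%4]).round(4) for i in range(4)])
d=(A[2]+A[3]-A[0]-A[1]); e=(A[1]+A[2]-A[0]-A[3]); print(np.degrees(np.arctan2(d[1],d[0])),np.degrees(np.arctan2(e[1],e[0]))-90)
B=[onz('wrist',*f(p),.1,ci) for p in [(191,133),(213,388)]];dd=B[1]-B[0];print(B,np.degrees(np.arctan2(dd[1],dd[0])))
s=bot.read_state();M=R.from_rotvec(s['tcp_rot']).as_matrix();print(M.round(3),(M.T@(A.mean(0)-s['tool_pos'])).round(4))
print('toolyaw',np.degrees(np.arctan2(M[1,1],M[0,1]))-90)
E
```

```text
[[ 0.5164 -0.2321  0.052 ]
 [ 0.5263 -0.1647  0.052 ]
 [ 0.5877 -0.1763  0.052 ]
 [ 0.5774 -0.2417  0.052 ]] [ 0.55193941 -0.20370793  0.052     ]
[np.float64(0.0682), np.float64(0.0625), np.float64(0.0662), np.float64(0.0618)]
-9.811159428558138 -8.660575635572556
[array([ 0.52583544, -0.20009233,  0.1       ]), array([ 0.58003554, -0.20860351,  0.1       ])] -8.924421502396168
[[-0.973  0.23  -0.001]
 [ 0.23   0.973  0.001]
 [ 0.001  0.001 -1.   ]] [-0.0071 -0.0068  0.1789]
toolyaw -13.290483516183073
```

>>> drive_tool([
  [[-7, -7, 10], -4.2],
  [[0, 0, 30], 0],
  [[0, 0, 35], 0],
  [[0, 0, 35], 0],
  [[0, 0, 30], 0],
  [[0, 0, 20], 0],
  [[0, 0, 13], 0],
  [[0, 0, 0], 0],
])

```text
time: 3.33
tool_pos: [0.5496, -0.2024, 0.0547]
tcp_rot: [-0.246, -3.126, -0.003]
wrist_force: [0.4, 0.8, 0.5]
width: 0.997
```

```bash
python3 - <<'E'
from h import *
print(bot.read_state()['tool_pos'],bot.read_state()['q'])
snap('wrist','w3')
E
```

```text
[ 0.54964393 -0.20244852  0.05473615] [-3.95504220e-01  2.70567355e-01  1.94794960e+00  1.55287391e-04
  9.29729258e-01 -1.80935500e+00]
```

View pics/w3.png

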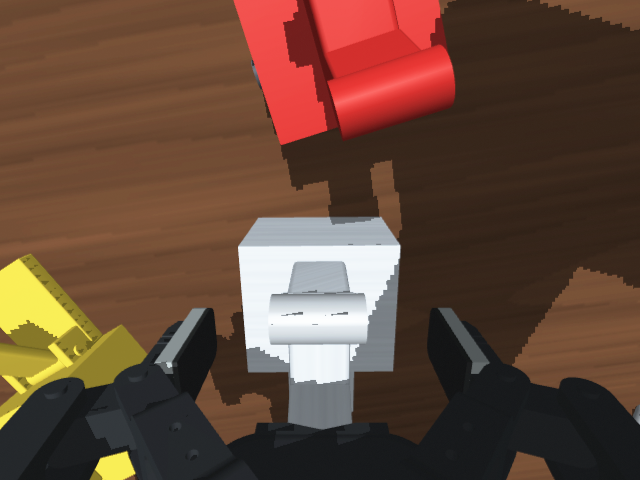

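The rest is centred between the fingers: the roller is centred at about (318,319) and its edges are parallel to the image axes. I'll raise slightly and grip.

>>> drive_tool([
  [[-2, -1, -5], 0],
  [[0, 0, 0], 0],
  [[0, 0, 0], 0],
  [[0, 0, 0], 0],
  [[0, 0, 0], 0],
  [[0, 0, 0], 0],
  [[0, 0, 0], 0],
  [[0, 0, 0], 0],
], jaw=0, force=100)

```text
time: 4.05
tool_pos: [0.5548, -0.2057, 0.0645]
tcp_rot: [0.247, 3.13, 0.0]
wrist_force: [-0.2, 3.4, 5.9]
width: 0.238
```

>>> drive_tool([
  [[0, 0, 0], 0],
  [[0, 0, -10], 0],
  [[0, 0, -15], 0],
  [[0, 0, -15], 0],
  [[0, 0, 0], 0],
  [[0, 0, 0], 0],
])

```text
time: 4.55
tool_pos: [0.5539, -0.2063, 0.1034]
tcp_rot: [0.246, 3.131, -0.001]
wrist_force: [-0.7, -0.5, -5.3]
width: 0.239
```

```bash
python3 - <<'E'
from h import *
s=bot.read_state();print(s['tool_pos'],s['wrist_force'],s['torque'],s['width'])
snap('wrist','w4');snap('scene','s4')
E
```

```text
[ 0.55394822 -0.20625072  0.10344954] [-0.68022117 -0.46575823 -5.31515873] [ 0.01334376  0.02271334 -0.01703284] 0.23914824395588707
```

View pics/w4.png

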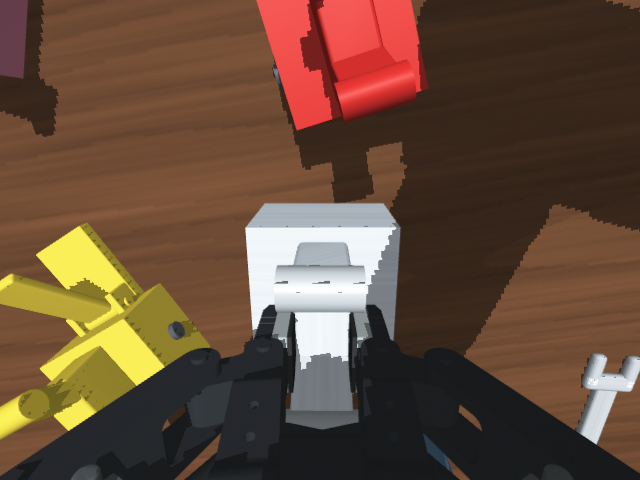

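View pics/s4.png

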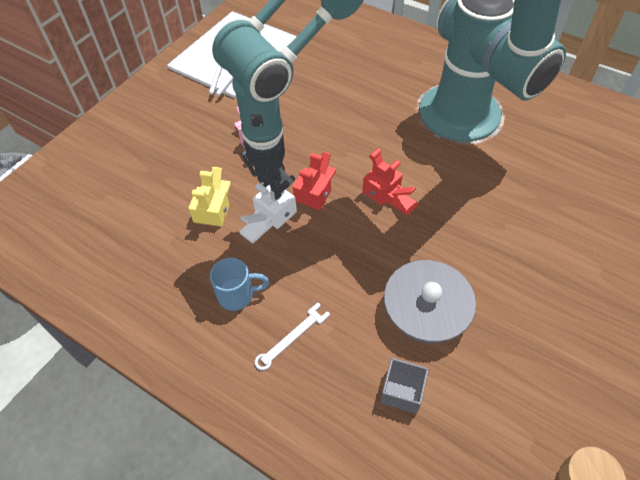

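```bash
cat >> h.py <<'E'
def heldrel(pl,pr,hz=.0645):
    s=bot.read_state();M=R.from_rotvec(s['tcp_rot']).as_matrix();p=s['tool_pos']
    z=p[2]-hz+.052
    A=onz('wrist',*pl,z);B=onz('wrist',*pr,z);u=(B-A)/np.linalg.norm(B-A)
    x=np.cross(u,[0,0,1]);c=(A+B)/2+.031*x
    print('w',np.linalg.norm(B-A),'centre',c,'rel tool',(M.T@(c-p)).round(4),'yaw',np.degrees(np.arctan2(x[1],x[0])),'toolyaw',np.degrees(np.arctan2(M[1,1],M[0,1]))-90, 'tilt',M[:,2])
    return c
E
python3 - <<'E'
from h import *
heldrel((246,227.5),(400,227.5))
ci=np.load('w1.npy',allow_pickle=True)[0]
s=bot.read_state();M=R.from_rotvec(s['tcp_rot']).as_matrix()
print(M.T@(np.array([.5738,.1842,.2])-s['tool_pos']))
E
```

```text
w 0.06709577929511878 centre [ 0.5495031  -0.20457122  0.08933386] rel tool [0.0033 0.0005 0.0125] yaw -9.101004245225168 toolyaw -8.993535490332377 tilt [-2.51357256e-03  8.50395347e-04 -9.99996479e-01]
[ 0.04032017  0.38836329 -0.09788742]
```

>>> drive_tool([
  [[0, 5, -30], 0],
  [[0, 10, -35], 0],
  [[3, 30, -25], 0],
  [[3, 38, 0], 0],
  [[3, 38, 0], 0],
  [[3, 38, 0], 0],
  [[3, 38, 0], 0],
  [[3, 38, 0], 0],
])

```text
time: 5.32
tool_pos: [0.5715, 0.0305, 0.1914]
tcp_rot: [-0.247, -3.129, 0.001]
wrist_force: [1.4, -0.9, -5.3]
width: 0.232
```

>>> drive_tool([
  [[4, 38, 0], 0],
  [[4, 38, 0], 0],
  [[4, 32, 0], 0],
  [[4, 25, 0], 0],
  [[3, 13, 0], 0],
  [[0, 0, 0], 0],
  [[0, 0, 0], 0],
  [[0, 0, 0], 0],
])

```text
time: 5.98
tool_pos: [0.5764, 0.175, 0.1921]
tcp_rot: [-0.246, -3.13, 0.003]
wrist_force: [-0.1, 0.3, -6.1]
width: 0.234
```

```bash
python3 - <<'E'
from h import *
P=[]
snap('wrist','w5');P.append(bot.read_state()['tool_pos']);snap('scene','s5');P.append(bot.read_state()['tool_pos']);snap('top','t5');s=bot.read_state();P.append(s['tool_pos'])
print(np.array(P),s['wrist_force'],s['tcp_rot'])
M=R.from_rotvec(s['tcp_rot']).as_matrix()
print(M.T@(np.array([.5738,.1842,.2])-np.mean(P,0)))
a=cv2.imread('pics/s5.png')[210:350,370:500];cv2.imwrite('pics/zs5.png',cv2.resize(a,None,fx=4,fy=4,interpolation=2))
a=cv2.imread('pics/t5.png')[140:280,100:260];cv2.imwrite('pics/zt5.png',cv2.resize(a,None,fx=4,fy=4,interpolation=2))
E
```

```text
[[0.57658323 0.17469624 0.19245871]
 [0.57679195 0.17464407 0.19276643]
 [0.57692731 0.17467577 0.19298144]] [ 0.05309499 -0.20984361 -5.558897  ] [-2.48941053e-01 -3.13123815e+00  9.29352707e-04]
[ 0.00443879  0.00893484 -0.00726819]
```

View pics/w5.png

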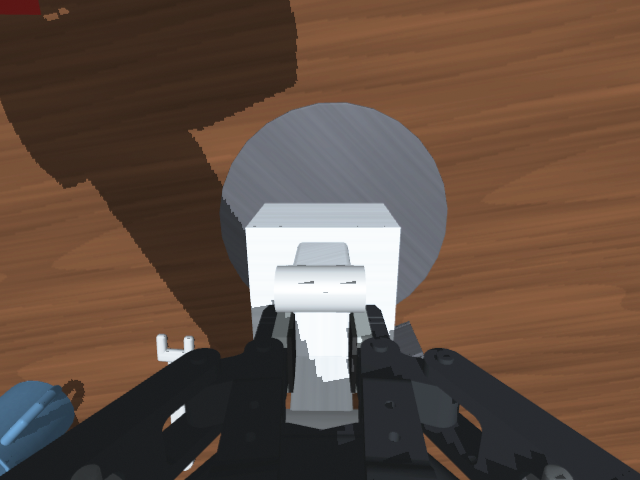

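View pics/zs5.png

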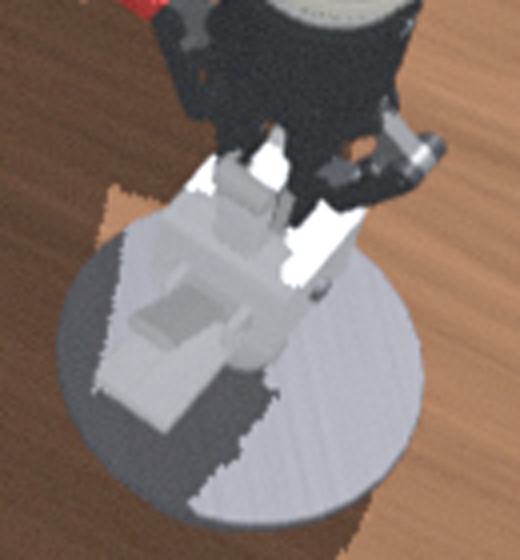

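View pics/zt5.png

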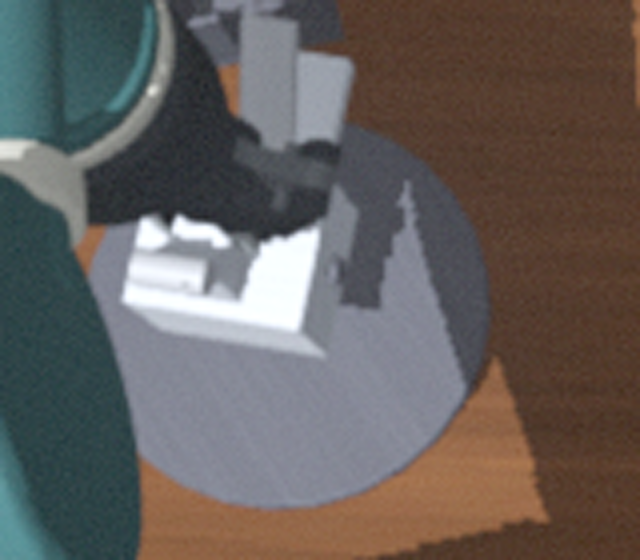

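```bash
python3 - <<'E'
from h import *
from scipy.optimize import least_squares
c=heldrel((246,227.5),(400,227.5))
def disc(f,ci,x0,y0,x1,y1):
    im=cv2.imread(f).astype(int);sat=im.max(2)-im.min(2)
    m=((im[:,:,0]-im[:,:,2])>-2).astype(np.uint8)  # bluish
    m[:y0]=0;m[y1:]=0;m[:,:x0]=0;m[:,x1:]=0
    m=cv2.morphologyEx(m,cv2.MORPH_OPEN,np.ones((3,3)))
    k=max(cv2.findContours(m,0,cv2.CHAIN_APPROX_NONE)[0],key=cv2.contourArea)[:,0]
    k=k[(k[:,1]>y0+1)&(k[:,1]<y1-2)]
    P=np.array([onz('wrist',u+.0,v,.056,ci)[:2] for u,v in k])
    r=least_squares(lambda q:np.hypot(*(P-q).T)-.09,P.mean(0),loss='soft_l1',f_scale=.0007)
    e=np.abs(r.fun);print(f,r.x,np.median(np.abs(np.hypot(*(P-r.x).T)-.09)),len(P))
disc('pics/w1.png',np.load('w1.npy',allow_pickle=True)[0],190,90,440,330)
disc('pics/w5.png',cam('wrist'),200,90,460,196)
E
```

```text
w 0.06706665989105584 centre [0.57378595 0.17571954 0.18048144] rel tool [0.0033 0.0005 0.0125] yaw -9.175367206119512 toolyaw -9.091178323622586 tilt [-5.19650468e-04 -5.52287220e-04 -9.99999712e-01]
pics/w1.png [0.57456901 0.1836549 ] 0.001950802908061454 558
pics/w5.png [0.57665949 0.18334514] 0.0003643258021973697 278
```

>>> drive_tool([
  [[0.7, 8.5, 0], 0],
  [[0, 0, 8], 0],
  [[0, 0, 8], 0],
  [[0, 0, 6], 0],
  [[0, 0, 0], 0],
  [[0, 0, 0], 0],
])

```text
time: 6.63
tool_pos: [0.5767, 0.1843, 0.1699]
tcp_rot: [-0.246, -3.13, 0.001]
wrist_force: [0.3, 0.4, -6.3]
width: 0.23
```

>>> drive_tool([
  [[0, 0, 4], 0],
  [[0, 0, 3], 0],
  [[0, 0, 3], 0],
  [[0, 0, 3], 0],
  [[0, 0, 0], 0],
  [[0, 0, 0], 0],
])

```text
time: 7.13
tool_pos: [0.5774, 0.1846, 0.1579]
tcp_rot: [-0.246, -3.131, 0.0]
wrist_force: [-0.1, -0.4, -5.6]
width: 0.237
```

```bash
python3 - <<'E'
from h import *
s=bot.read_state();print(s['tool_pos'],s['wrist_force'],s['torque'])
snap('scene','s6')
a=cv2.imread('pics/s6.png')[210:350,370:500];cv2.imwrite('pics/zs6.png',cv2.resize(a,None,fx=4,fy=4,interpolation=2))
E
```

```text
[0.57736547 0.18457853 0.15794399] [-0.10391264 -0.39803294 -5.56647533] [0.04705609 0.05780867 0.03712095]
```

View pics/zs6.png

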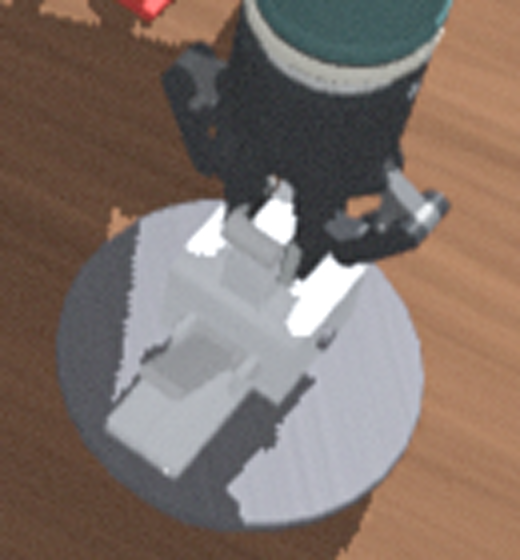

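No force yet, with the socket mouth about 8 mm over the ball top. I'll continue down gently.

>>> drive_tool([
  [[0, 0, 3], 0],
  [[0, 0, 3], 0],
  [[0, 0, 3], 0],
  [[0, 0, 0], 0],
])

```text
time: 7.52
tool_pos: [0.5772, 0.1843, 0.1484]
tcp_rot: [-0.246, -3.131, 0.001]
wrist_force: [0.7, -2.2, -5.3]
width: 0.231
```

>>> drive_tool([
  [[0, 0, 3], 0],
  [[0, 0, 3], 0],
  [[0, 0, 3], 0],
  [[0, 0, 0], 0],
  [[0, 0, 0], 0],
])

```text
time: 7.93
tool_pos: [0.5773, 0.1843, 0.1395]
tcp_rot: [-0.246, -3.131, 0.001]
wrist_force: [0.5, -2.2, -7.0]
width: 0.233
```

>>> drive_tool([
  [[0, -0.7, 0], 0],
  [[0, 0, 0], 0],
  [[0, 0, 0], 0],
])

```text
time: 8.18
tool_pos: [0.5774, 0.1841, 0.1403]
tcp_rot: [-0.246, -3.132, -0.0]
wrist_force: [-0.6, -0.6, -5.2]
width: 0.235
```

>>> drive_tool([
  [[0, 0, 2], 0],
  [[0, 0, 2], 0],
  [[0, 0, 2], 0],
  [[0, 0, 2], 0],
  [[0, 0, 0], 0],
  [[0, 0, 0], 0],
])

```text
time: 8.68
tool_pos: [0.5777, 0.1836, 0.1325]
tcp_rot: [0.246, 3.132, -0.001]
wrist_force: [0.7, -2.6, -2.0]
width: 0.235
```

>>> drive_tool([
  [[0, -0.7, 1], 0],
  [[0, 0, 2], 0],
  [[0, 0, 2], 0],
  [[0, 0, 0], 0],
  [[0, 0, 0], 0],
])

```text
time: 9.1
tool_pos: [0.5776, 0.1829, 0.1275]
tcp_rot: [0.246, 3.131, -0.001]
wrist_force: [-0.5, -4.7, 0.7]
width: 0.237
```

>>> drive_tool([
  [[0, 0, 2], 0],
  [[0, 0, 2], 0],
  [[0, 0, 1], 0],
  [[0, 0, 0], 0],
  [[0, 0, 0], 0],
])

```text
time: 9.52
tool_pos: [0.5777, 0.183, 0.1228]
tcp_rot: [0.246, 3.131, -0.001]
wrist_force: [-1.6, -4.7, 3.5]
width: 0.234
```

>>> drive_tool([
  [[0, -1, 0], 0],
  [[0, 0, 0], 0],
  [[0, 0, 0], 0],
])

```text
time: 9.77
tool_pos: [0.5777, 0.1827, 0.1228]
tcp_rot: [0.247, 3.131, 0.002]
wrist_force: [-1.5, -2.6, 3.4]
width: 0.234
```

```bash
python3 - <<'E'
from h import *
s=bot.read_state();print(s['tool_pos'],s['tcp_rot'],s['wrist_force'],s['torque'])
heldrel((246,227.5),(400,227.5))
snap('scene','s7');snap('wrist','w7')
a=cv2.imread('pics/s7.png')[210:350,370:500];cv2.imwrite('pics/zs7.png',cv2.resize(a,None,fx=4,fy=4,interpolation=2))
E
```

```text
[0.57774068 0.1827236  0.12282706] [2.46593402e-01 3.13067548e+00 1.71868985e-03] [-1.52005042 -2.58641928  3.43312044] [-0.48416772  0.14265144 -0.0295116 ]
w 0.06703347131876342 centre [0.57457056 0.18378415 0.11032706] rel tool [0.0033 0.0005 0.0125] yaw -9.11762494377825 toolyaw -9.007378833684896 tilt [ 1.30221081e-03  9.95395661e-04 -9.99998657e-01]
```

View pics/zs7.png

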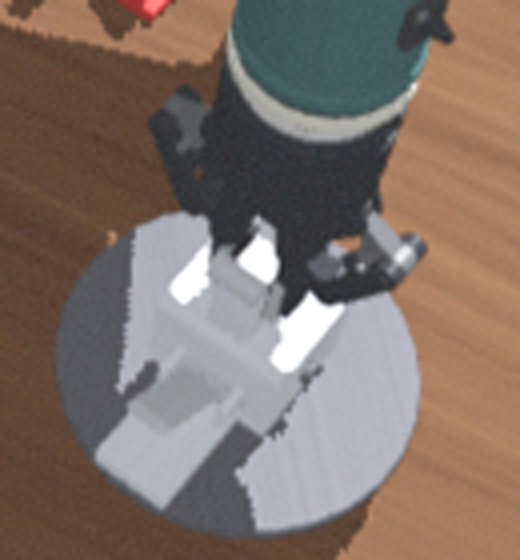

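View pics/w7.png

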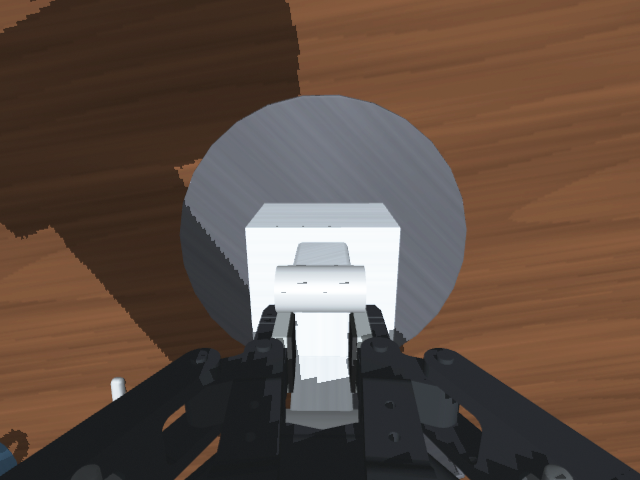

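The rest is upright on the ball and centred on the disc (housing middle at x≈323, disc middle at ≈323.5). I'll keep pushing steadily.

>>> drive_tool([
  [[0, -0.7, 1], 0],
  [[0, 0, 2], 0],
  [[0, 0, 2], 0],
  [[0, 0, 0], 0],
  [[0, 0, 0], 0],
])

```text
time: 10.28
tool_pos: [0.5778, 0.1825, 0.1182]
tcp_rot: [0.247, 3.13, 0.003]
wrist_force: [-1.5, -0.6, 6.4]
width: 0.236
```

>>> drive_tool([
  [[0, 0, 1], 0],
  [[0, 0, 2], 0],
  [[0, 0, 1], 0],
  [[0, 0, 0], 0],
  [[0, 0, 0], 0],
])

```text
time: 10.7
tool_pos: [0.5779, 0.1826, 0.1148]
tcp_rot: [0.246, 3.13, 0.003]
wrist_force: [-1.4, 0.0, 10.2]
width: 0.237
```

>>> drive_tool([
  [[0, 0, 1], 0],
  [[0, 0, 1], 0],
  [[0, 0, 1], 0],
  [[0, 0, 0], 0],
  [[0, 0, 0], 0],
])

```text
time: 11.12
tool_pos: [0.578, 0.1826, 0.1122]
tcp_rot: [0.246, 3.13, 0.003]
wrist_force: [-3.8, -0.2, 11.5]
width: 0.236
```

>>> drive_tool([
  [[0, 0, 1], 0],
  [[0, 0, 1], 0],
  [[0, 0, 1], 0],
  [[0, 0, 0], 0],
  [[0, 0, 0], 0],
])

```text
time: 11.53
tool_pos: [0.578, 0.1826, 0.1096]
tcp_rot: [0.246, 3.13, 0.003]
wrist_force: [-3.0, -1.7, 13.6]
width: 0.24
```

>>> drive_tool([
  [[0.6, -0.3, 0], 0],
  [[0, 0, 1], 0],
  [[0, 0, 1], 0],
  [[0, 0, 0.5], 0],
  [[0, 0, 0], 0],
  [[0, 0, 0], 0],
])

```text
time: 12.03
tool_pos: [0.5779, 0.1826, 0.1077]
tcp_rot: [0.246, 3.129, 0.004]
wrist_force: [-3.2, -1.0, 14.6]
width: 0.237
```

>>> drive_tool([
  [[0, 0, 1], 0],
  [[0, 0, 1], 0],
  [[0, 0, 0], 0],
  [[0, 0, 0], 0],
])

```text
time: 12.37
tool_pos: [0.578, 0.1826, 0.106]
tcp_rot: [0.246, 3.129, 0.004]
wrist_force: [-4.0, -0.6, 16.7]
width: 0.231
```

>>> drive_tool([
  [[0.5, 0, 1], 0],
  [[0, 0, 0.5], 0],
  [[0, 0, 0], 0],
  [[0, 0, 0], 0],
])

```text
time: 12.7
tool_pos: [0.5783, 0.1827, 0.1049]
tcp_rot: [0.246, 3.127, 0.005]
wrist_force: [-2.0, -0.1, 15.4]
width: 0.24
```

>>> drive_tool([
  [[0, 0, 1], 0],
  [[0, 0, 0.5], 0],
  [[0, 0, 0], 0],
  [[0, 0, 0], 0],
])

```text
time: 13.03
tool_pos: [0.5783, 0.1828, 0.1035]
tcp_rot: [0.246, 3.127, 0.005]
wrist_force: [-2.5, -1.6, 17.2]
width: 0.238
```

>>> drive_tool([
  [[0, 0, 1], 0],
  [[0, 0, 0], 0],
  [[0, 0, 0], 0],
])

```text
time: 13.28
tool_pos: [0.5784, 0.1828, 0.1026]
tcp_rot: [0.246, 3.127, 0.005]
wrist_force: [-2.1, -0.6, 17.7]
width: 0.233
```

```bash
python3 - <<'E'
from h import *
s=bot.read_state();print(s['tool_pos'],s['tcp_rot'],s['wrist_force'],s['torque'])
snap('scene','s8');snap('wrist','w8')
a=cv2.imread('pics/s8.png')[210:350,370:500];cv2.imwrite('pics/zs8.png',cv2.resize(a,None,fx=4,fy=4,interpolation=2))
E
```

```text
[0.57835673 0.18278317 0.10261057] [0.24626637 3.12688123 0.0047187 ] [-2.08870206 -0.57379533 17.74183829] [-0.15566993  0.69497691 -0.00944908]
```

View pics/zs8.png

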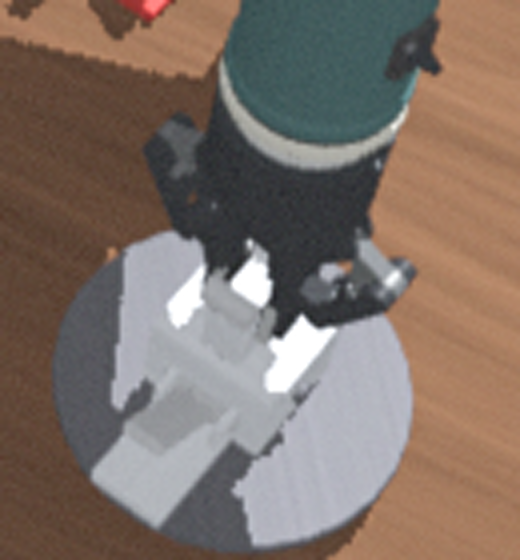

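View pics/w8.png

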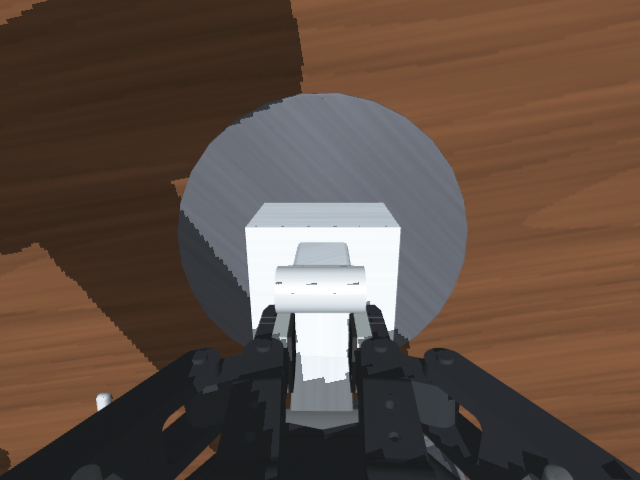

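>>> drive_tool([
  [[0.8, 0, 0], 0],
  [[0, 0, 0.7], 0],
  [[0, 0, 0], 0],
  [[0, 0, 0], 0],
])

```text
time: 13.72
tool_pos: [0.5782, 0.1829, 0.1023]
tcp_rot: [0.246, 3.126, 0.005]
wrist_force: [-1.8, -0.8, 16.6]
width: 0.234
```

>>> drive_tool([
  [[0, 0, 1], 0],
  [[0, 0, 0], 0],
  [[0, 0, 0], 0],
])

```text
time: 13.97
tool_pos: [0.5782, 0.1829, 0.1014]
tcp_rot: [0.246, 3.125, 0.005]
wrist_force: [-2.2, -2.2, 17.8]
width: 0.233
```

>>> drive_tool([
  [[0, 0, 1], 0],
  [[0, 0, 0], 0],
  [[0, 0, 0], 0],
])

```text
time: 14.22
tool_pos: [0.5789, 0.1832, 0.0999]
tcp_rot: [0.245, 3.124, 0.006]
wrist_force: [0.6, 2.4, 13.9]
width: 0.232
```

```bash
python3 - <<'E'
from h import *
s=bot.read_state();print(s['tool_pos'],s['tcp_rot'],s['wrist_force'],s['torque'])
snap('scene','s9');snap('wrist','w9')
a=cv2.imread('pics/s9.png')[210:350,370:500];cv2.imwrite('pics/zs9.png',cv2.resize(a,None,fx=4,fy=4,interpolation=2))
E
```

```text
[0.57891113 0.18320573 0.09985286] [0.24531244 3.12397968 0.00570831] [ 0.58787062  2.38021076 13.88799185] [-0.2990989   0.09881795  0.01807257]
```

View pics/zs9.png

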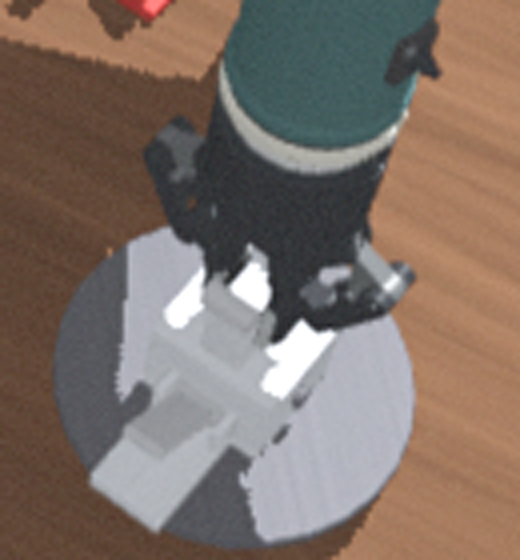

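View pics/w9.png

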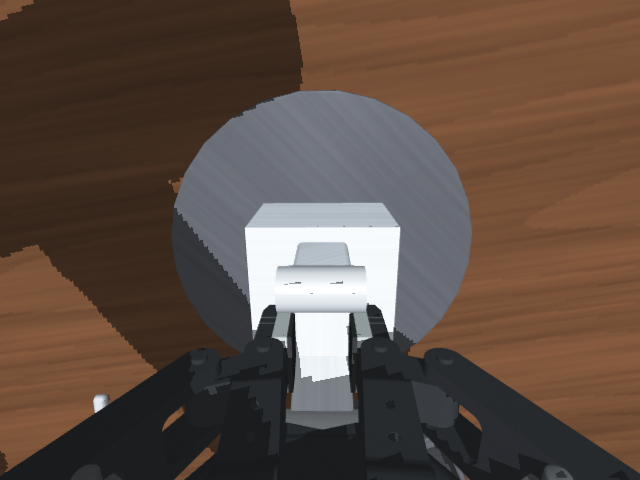

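```bash
python3 - <<'E'
from h import *
from scipy.optimize import least_squares
ci=cam('wrist')
def disc(f,ci,x0,y0,x1,y1):
    im=cv2.imread(f).astype(int)
    m=((im[:,:,0]-im[:,:,2])>-2).astype(np.uint8)
    m[:y0]=0;m[y1:]=0;m[:,:x0]=0;m[:,x1:]=0
    m=cv2.morphologyEx(m,cv2.MORPH_OPEN,np.ones((3,3)))
    k=max(cv2.findContours(m,0,cv2.CHAIN_APPROX_NONE)[0],key=cv2.contourArea)[:,0]
    k=k[(k[:,1]>y0+1)&(k[:,1]<y1-2)&((k[:,0]>0))]
    def fun(q): 
        P=np.array([onz('wrist',u,v,q[2],ci)[:2] for u,v in k]);return (np.hypot(*(P-q[:2]).T)-.09)*1000
    r=least_squares(fun,[.574,.184,.04],loss='soft_l1',x_scale=[.01,.01,.01]);print(f,r.x,np.median(abs(r.fun)))
disc('pics/w9.png',ci,150,85,490,196)
E
```

```text
pics/w9.png [0.57500192 0.1836916  0.03004505] 0.17044173983453426
```

```bash
python3 - <<'E'
from h import *
from scipy.optimize import least_squares
c0=cam('wrist');p9=np.array([.57891,.18321,.09985])
def disc(f,p,b):
    ci=(c0[0],c0[1],c0[2]+np.array(p)-p9);x0,y0,x1,y1=b
    im=cv2.imread(f).astype(int)
    m=((im[:,:,0]-im[:,:,2])>-2).astype(np.uint8)
    m[:y0]=0;m[y1:]=0;m[:,:x0]=0;m[:,x1:]=0
    m=cv2.morphologyEx(m,cv2.MORPH_OPEN,np.ones((3,3)))
    k=max(cv2.findContours(m,0,cv2.CHAIN_APPROX_NONE)[0],key=cv2.contourArea)[:,0]
    k=k[(k[:,1]>y0+1)&(k[:,1]<y1-2)]
    def fun(q): 
        P=np.array([onz('wrist',u,v,q[2],ci)[:2] for u,v in k]);return (np.hypot(*(P-q[:2]).T)-.09)*1000
    r=least_squares(fun,[.574,.184,.04],loss='soft_l1',x_scale=[.01,.01,.01]);print(f,r.x,np.median(abs(r.fun)),'gap',p[2]-.0645-r.x[2])
disc('pics/w5.png',[.5768,.1747,.1927],(200,90,460,196))
disc('pics/w7.png',[.5777,.1827,.1228],(160,85,490,196))
disc('pics/w8.png',[.5784,.1828,.1026],(150,85,490,196))
disc('pics/w9.png',p9,(150,85,490,196))
E
```

```text
pics/w5.png [0.57717259 0.18410391 0.04991149] 0.1714384039421743 gap 0.07828850984816255
pics/w7.png [0.57559401 0.18385406 0.04208623] 0.16203061642175443 gap 0.016213768691447625
pics/w8.png [0.57529502 0.18371373 0.02454067] 0.1572510380258435 gap 0.01355933345019256
pics/w9.png [0.57500192 0.1836916  0.03004505] 0.17044173967203924 gap 0.005304951654265755
```

Force fell from 17.8 to 13.9 N and the corrected gap is about 0, so the rest has snapped home. I'll ease the load off and then release.

>>> drive_tool([
  [[0, 0, -3], 0],
  [[0, 0, -3], 0],
  [[0, 0, -3], 0],
  [[0, 0, -2], 0],
  [[0, 0, 0], 0],
  [[0, 0, 0], 0],
])

```text
time: 14.82
tool_pos: [0.5787, 0.183, 0.1095]
tcp_rot: [0.245, 3.124, 0.005]
wrist_force: [3.2, -0.6, 5.3]
width: 0.237
```

>>> drive_tool([
  [[-0.8, 0, -2], 0],
  [[0, 0, -2], 0],
  [[0, 0, -1], 0],
  [[0, 0, 0], 0],
  [[0, 0, 0], 0],
])

```text
time: 15.23
tool_pos: [0.5786, 0.1829, 0.1133]
tcp_rot: [0.246, 3.126, 0.005]
wrist_force: [4.0, 3.6, 3.5]
width: 0.236
```

>>> drive_tool([
  [[0, 0, -2], 0],
  [[0, 0, -1], 0],
  [[0, 0, 0], 0],
  [[0, 0, 0], 0],
])

```text
time: 15.57
tool_pos: [0.5785, 0.1822, 0.1159]
tcp_rot: [0.246, 3.127, 0.003]
wrist_force: [4.9, 1.2, 1.5]
width: 0.235
```

>>> drive_tool([
  [[0, 0, 0], 0],
  [[0, 0, 0], 0],
  [[0, 0, 0], 0],
  [[0, 0, 0], 0],
  [[0, 0, 0], 0],
  [[0, 0, 0], 0],
], jaw=1)

```text
time: 16.07
tool_pos: [0.5755, 0.1814, 0.1147]
tcp_rot: [-0.246, -3.131, 0.0]
wrist_force: [0.2, 0.9, 0.1]
width: 0.998
```

>>> drive_tool([
  [[0, 0, 0], 0],
  [[0, 0, -20], 0],
  [[0, 0, -30], 0],
  [[0, 0, -35], 0],
  [[0, 0, -35], 0],
  [[0, 0, -10], 0],
  [[0, 0, 0], 0],
])

```text
time: 16.65
tool_pos: [0.5786, 0.1822, 0.2503]
tcp_rot: [0.246, 3.124, 0.005]
wrist_force: [1.0, 0.4, 1.2]
width: 0.999
```

```bash
python3 - <<'E'
from h import *
s=bot.read_state();print(s['tool_pos'],s['tcp_rot'],s['wrist_force'])
snap('scene','s10');snap('wrist','w10')
np.save('w10.npy',np.array([cam('wrist')],dtype=object),allow_pickle=True)
a=cv2.imread('pics/s10.png')[210:350,370:500];cv2.imwrite('pics/zs10.png',cv2.resize(a,None,fx=4,fy=4,interpolation=2))
E
```

```text
[0.57863293 0.18220314 0.25026593] [0.24557952 3.1235316  0.00473069] [1.04391528 0.39616819 1.17709042]
```

View pics/zs10.png

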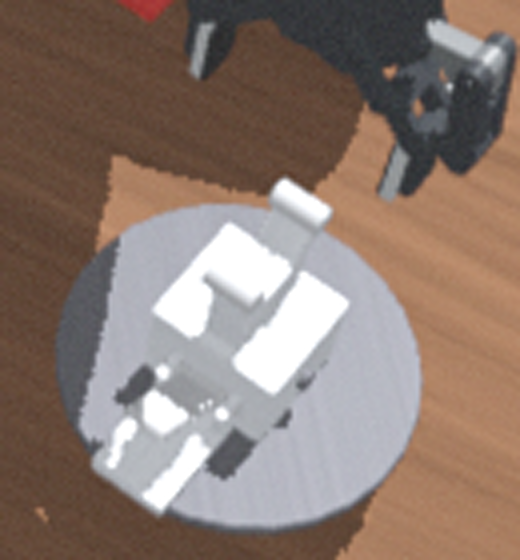

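View pics/w10.png

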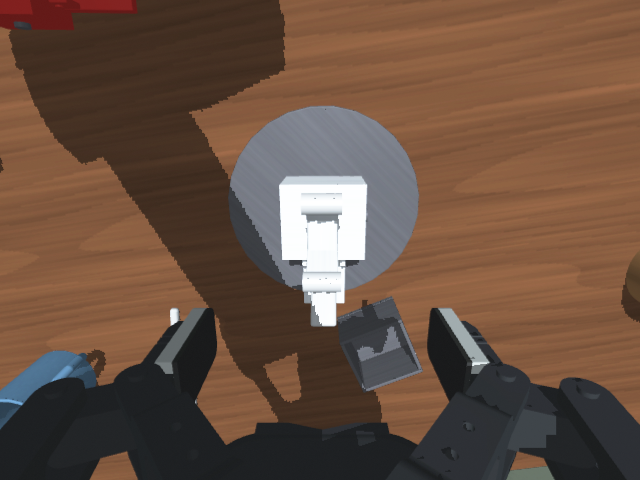

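The rest stands flat on the disc with its lever up, and the fingers are clear. The box is at (380,345). Next I'll work out the lever target and the box clearance.

```bash
python3 - <<'E'
from h import *
ci=np.load('w10.npy',allow_pickle=True)[0]
for p in [(336,322),(394,297),(420,376),(366,390)]: print('box',onz('wrist',*p,.055,ci).round(4))
# rest housing top corners z = .0515+.052
A=np.array([onz('wrist',*p,.1035,ci) for p in [(280,184),(367,184),(365,260),(283,260)]]);print(A.mean(0))
d=A[2]+A[3]-A[0]-A[1];y=np.arctan2(d[1],d[0]);print(np.degrees(y))
for b in [(.5745,.1838)]:
    for L in (.070,.085,.093): print(L,np.array(b)+L*np.array([np.cos(y),np.sin(y)]))
s=bot.read_state();M=R.from_rotvec(s['tcp_rot']).as_matrix()
t=np.array([.5745+.085*np.cos(y),.1838+.085*np.sin(y),.15]);print((M.T@(t-s['tool_pos'])).round(4), M[:,2])
E
```

```text
box [0.6913 0.1775 0.055 ]
box [0.6726 0.2387 0.055 ]
box [0.7703 0.257  0.055 ]
box [0.7792 0.1975 0.055 ]
[0.57382252 0.18322061 0.1035    ]
-8.637634983442375
0.07 [0.64370606 0.17328707]
0.085 [0.65853593 0.17103429]
0.093 [0.66644519 0.16983282]
[-0.0834  0.0027  0.0946] [-1.07164584e-04  1.44514965e-05 -9.99999994e-01]
```

>>> drive_tool([
  [[-20, 1, 0], 0],
  [[-20, 1, 0], 0],
  [[-20, 0.5, 0], 0],
  [[-21, 0, 0], 0],
  [[0, 0, 30], 0],
  [[0, 0, 35], 0],
  [[0, 0, 30], 0],
  [[0, 0, 10], 0],
], jaw=0, force=60)

```text
time: 17.42
tool_pos: [0.6505, 0.1698, 0.1303]
tcp_rot: [-0.246, -3.118, 0.007]
wrist_force: [-1.4, -1.2, -0.7]
width: -0.003
```

>>> drive_tool([
  [[0, 0, 0], 0],
  [[0, 0, 0], 0],
  [[0, 0, 0], 0],
])

```text
time: 17.67
tool_pos: [0.6574, 0.1716, 0.1416]
tcp_rot: [0.246, 3.13, 0.001]
wrist_force: [0.6, 0.7, 0.0]
width: 0.0
```

```bash
python3 - <<'E'
from h import *
s=bot.read_state();print(s['tool_pos'],s['tcp_rot'],s['wrist_force'],s['width'])
snap('scene','s11');snap('wrist','w11')
a=cv2.imread('pics/s11.png')[210:350,370:500];cv2.imwrite('pics/zs11.png',cv2.resize(a,None,fx=4,fy=4,interpolation=2))
E
```

```text
[0.65739547 0.17155093 0.14161672] [2.46019753e-01 3.12978611e+00 1.04997977e-03] [0.59713522 0.6727347  0.02417954] 0.00046559481455835946
```

View pics/zs11.png

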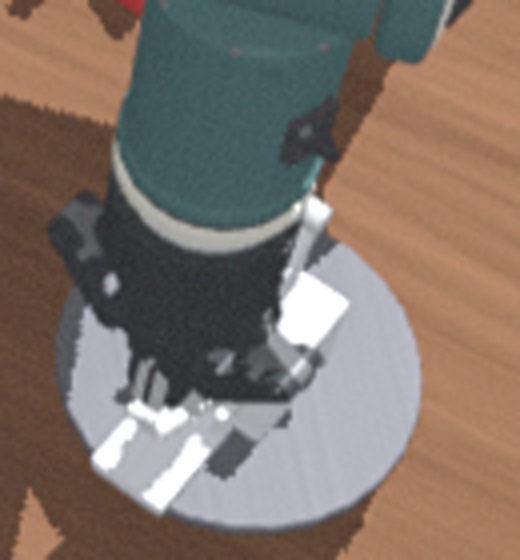

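View pics/w11.png

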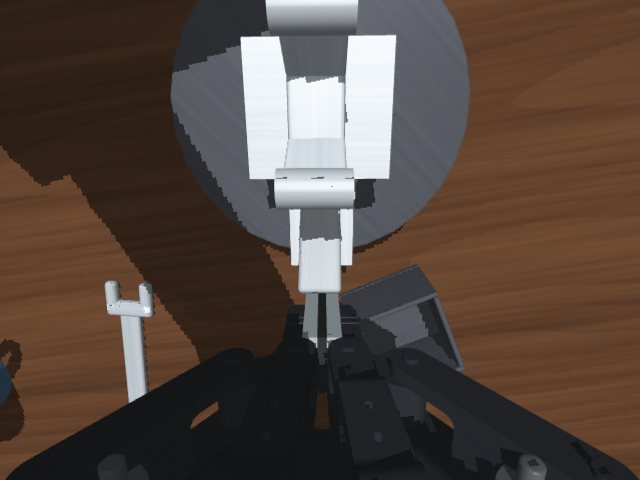

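```bash
python3 - <<'E'
from h import *
s=bot.read_state();M=R.from_rotvec(s['tcp_rot']).as_matrix()
for z in (.11,.118,.122): print(z,(M.T@(onz('wrist',320,292,z)-s['tool_pos'])).round(4))
E
```

```text
0.11 [-0.0063 -0.001   0.0329]
0.118 [-0.0025 -0.0009  0.0249]
0.122 [-0.0006 -0.0009  0.0209]
```

>>> drive_tool([
  [[0, 0, 8], 0],
  [[0, 0, 8], 0],
  [[0, 0, 5], 0],
  [[0, 0, 3], 0],
  [[0, 0, 3], 0],
  [[0, 0, 3], 0],
  [[0, 0, 0], 0],
])

```text
time: 18.35
tool_pos: [0.6568, 0.1713, 0.1102]
tcp_rot: [0.246, 3.131, 0.0]
wrist_force: [-0.3, -0.1, 4.0]
width: -0.002
```

>>> drive_tool([
  [[0, 0, 3], 0],
  [[0, 0, 3], 0],
  [[0, 0, 3], 0],
  [[0, 0, 3], 0],
  [[0, 0, 0], 0],
])

```text
time: 18.77
tool_pos: [0.66, 0.1717, 0.1004]
tcp_rot: [0.246, 3.124, 0.003]
wrist_force: [4.2, 0.1, 6.4]
width: 0.004
```

>>> drive_tool([
  [[0, 0, 3], 0],
  [[0, 0, 3], 0],
  [[0, 0, 3], 0],
  [[0, 0, 3], 0],
  [[0, 0, 0], 0],
])

```text
time: 19.18
tool_pos: [0.6583, 0.1714, 0.0874]
tcp_rot: [0.246, 3.128, 0.002]
wrist_force: [0.9, 0.3, 4.0]
width: 0.001
```

>>> drive_tool([
  [[0, 0, 3], 0],
  [[0, 0, 3], 0],
  [[0, 0, 3], 0],
  [[0, 0, 0], 0],
])

```text
time: 19.52
tool_pos: [0.657, 0.1713, 0.0772]
tcp_rot: [0.246, 3.131, 0.001]
wrist_force: [3.6, 0.4, 4.6]
width: -0.001
```

>>> drive_tool([
  [[0, 0, 3], 0],
  [[0, 0, 3], 0],
  [[0, 0, 2], 0],
  [[0, 0, 0], 0],
  [[0, 0, 0], 0],
])

```text
time: 19.93
tool_pos: [0.6568, 0.1713, 0.0693]
tcp_rot: [0.246, 3.131, 0.0]
wrist_force: [4.2, -1.3, 5.2]
width: 0.0
```

>>> drive_tool([
  [[0, 0, 3], 0],
  [[0, 0, 2], 0],
  [[0, 0, 0], 0],
  [[0, 0, 0], 0],
  [[0, 0, 0], 0],
])

```text
time: 20.35
tool_pos: [0.6568, 0.1713, 0.0651]
tcp_rot: [0.246, 3.131, 0.0]
wrist_force: [3.2, 0.2, 8.3]
width: 0.002
```

>>> drive_tool([
  [[0, 0, 2], 0],
  [[0, 0, 2], 0],
  [[0, 0, 1], 0],
  [[0, 0, 0], 0],
  [[0, 0, 0], 0],
  [[0, 0, 0], 0],
])

```text
time: 20.85
tool_pos: [0.6569, 0.1713, 0.0609]
tcp_rot: [0.246, 3.131, 0.0]
wrist_force: [1.2, -1.1, 11.1]
width: -0.002
```

>>> drive_tool([
  [[0, 0, -4], 0],
  [[0, 0, -4], 0],
  [[0, 0, -5], 0],
  [[0, 0, -8], 0],
  [[0, 0, -20], 0],
  [[0, 0, -30], 0],
  [[0, 0, -35], 0],
  [[0, 0, -35], 0],
])

```text
time: 21.52
tool_pos: [0.6533, 0.1709, 0.1985]
tcp_rot: [-0.246, -3.124, 0.003]
wrist_force: [1.0, -0.0, -0.2]
width: -0.003
```

>>> drive_tool([
  [[20, 0, -20], 0],
  [[20, 0, 0], 0],
  [[20, 0, 0], 0],
  [[0, 0, 0], 0],
  [[0, 0, 0], 0],
])

```text
time: 21.93
tool_pos: [0.5946, 0.1806, 0.2188]
tcp_rot: [-0.245, -3.128, 0.002]
wrist_force: [-0.6, -0.1, 0.3]
width: 0.005
```

```bash
python3 - <<'E'
from h import *
s=bot.read_state();print(s['tool_pos'],s['tcp_rot'],s['wrist_force'],s['width'])
snap('scene','s12');snap('wrist','w12')
a=cv2.imread('pics/s12.png')[210:350,370:500];cv2.imwrite('pics/zs12.png',cv2.resize(a,None,fx=4,fy=4,interpolation=2))
E
```

```text
[0.59464244 0.18058984 0.21881714] [-2.44594184e-01 -3.12812320e+00  1.81923673e-03] [-0.58838385 -0.12416755  0.28007248] 0.005490503291569256
```

View pics/zs12.png

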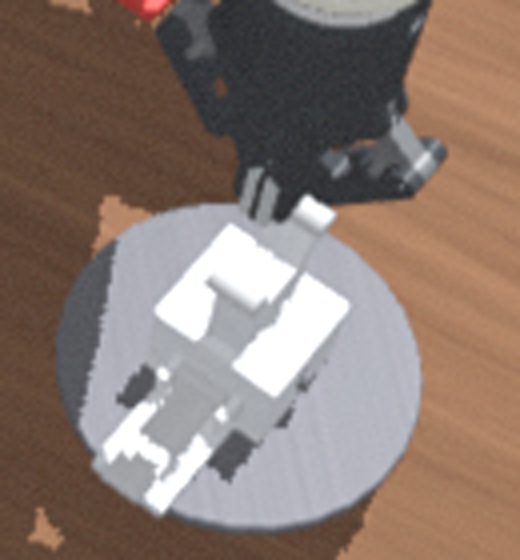

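View pics/w12.png

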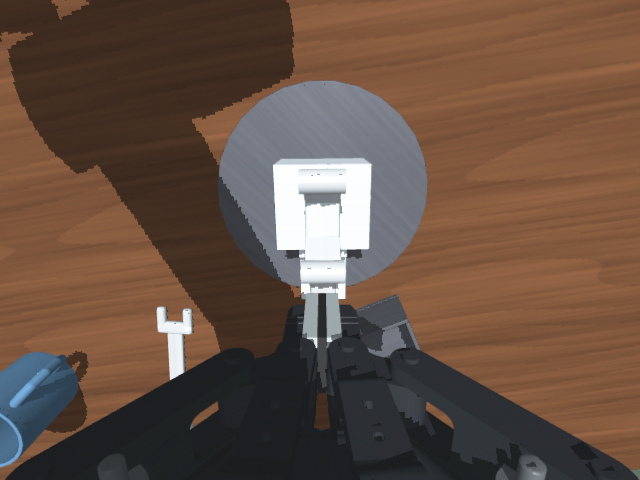

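View pics/s12.png

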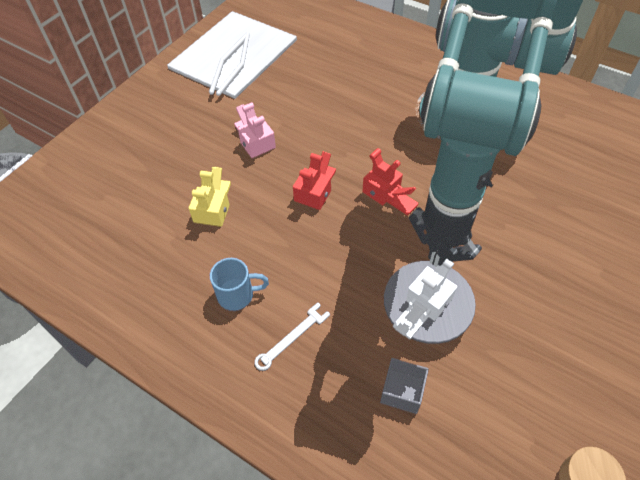

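>>> drive_tool([
  [[0, 0, -30], 0],
  [[15, 0, -30], 0],
  [[35, 0, 0], 0],
  [[35, 0, 0], 0],
  [[20, 0, 0], 0],
  [[0, 0, 0], 0],
  [[0, 0, 0], 0],
])

```text
time: 22.62
tool_pos: [0.4931, 0.1971, 0.2799]
tcp_rot: [-0.245, -3.132, 0.0]
wrist_force: [0.2, -1.0, 0.0]
width: -0.001
```

```bash
python3 - <<'E'
from h import *
snap('scene','s13');snap('top','t13')
a=cv2.imread('pics/s13.png')[240:345,375:485];a=cv2.resize(a,None,fx=3.6,fy=3.6,interpolation=2)
b=cv2.imread('pics/t13.png')[140:250,120:230];b=cv2.resize(b,None,fx=3.4,fy=3.4,interpolation=2)
c=np.zeros((380,790,3),np.uint8);c[:a.shape[0],:a.shape[1]]=a;c[:b.shape[0],400:400+b.shape[1]]=b;cv2.imwrite('pics/z13.png',c)
E
```

```text
(no output)
```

View pics/z13.png

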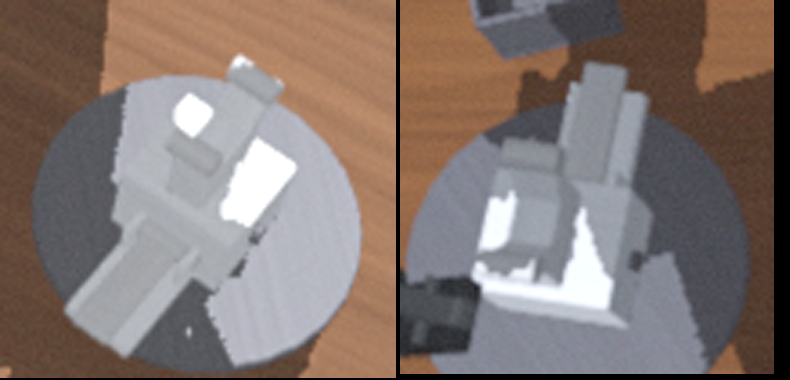

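View pics/t13.png

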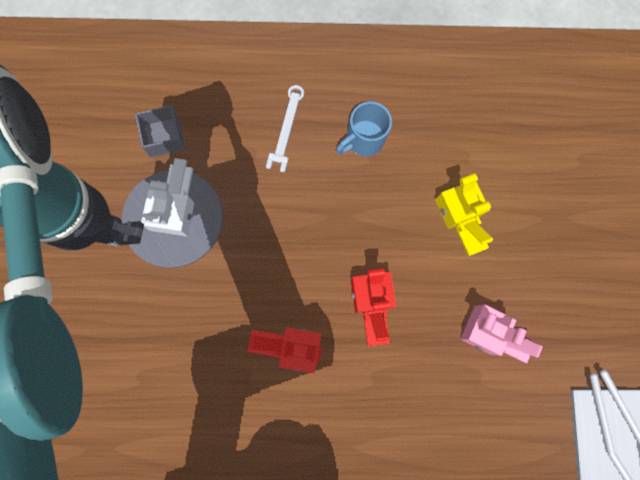

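```bash
python3 - <<'E'
from h import *
o=np.array([.574,.1838]);y=np.radians(-9);ux=np.array([np.cos(y),np.sin(y)]);uy=np.array([-ux[1],ux[0]])
for th in (.75,.69,.6,.45,0):
    a=.75-th; 
    # top-face tip point
    X=.034+.068*np.cos(a)-.0035*np.sin(a); Z=.020+.068*np.sin(a)+.0035*np.cos(a)+.0515
    for n in('top','scene'):
        q=[proj(n,[*(o+ux*X+s*uy*.011),Z]) for s in (1,-1)]
        f=(lambda p:(400+(p[0]-120)*3.4,(p[1]-140)*3.4)) if n=='top' else (lambda p:((p[0]-375)*3.6,(p[1]-240)*3.6))
        print(th,n,[np.round(f(p)) for p in q])
# reference: foot tip top corners
for n in('top','scene'):
    q=[proj(n,[*(o+ux*.093+s*uy*.020),.0615]) for s in (1,-1)]
    f=(lambda p:(400+(p[0]-120)*3.4,(p[1]-140)*3.4)) if n=='top' else (lambda p:((p[0]-375)*3.6,(p[1]-240)*3.6))
    print('foot',n,[np.round(f(p)) for p in q])
a=cv2.imread('pics/s13.png')[280:345,390:440];cv2.imwrite('pics/z14.png',cv2.resize(a,None,fx=9,fy=9,interpolation=2))
E
```

```text
0.75 top [array([585.,  60.]), array([626.,  67.])]
0.75 scene [array([102., 338.]), array([ 68., 312.])]
0.69 top [array([583.,  58.]), array([624.,  65.])]
0.69 scene [array([104., 334.]), array([ 69., 308.])]
0.6 top [array([580.,  56.]), array([621.,  63.])]
0.6 scene [array([106., 328.]), array([ 71., 302.])]
0.45 top [array([574.,  55.]), array([616.,  62.])]
0.45 scene [array([111., 316.]), array([ 76., 290.])]
0 top [array([554.,  69.]), array([598.,  76.])]
0 scene [array([136., 271.]), array([101., 245.])]
foot top [array([571.,  82.]), array([645.,  94.])]
foot scene [array([124., 347.]), array([ 63., 301.])]
```

View pics/z14.png

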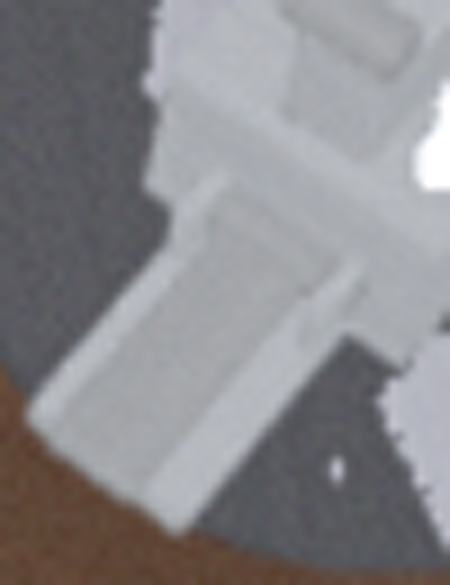

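```bash
python3 - <<'E'
from h import *
print(bot.read_state()['time'],bot.finish_job())
E
```

```text
the job is handed in; nothing more can be done
22.7167 None
```

The rest is coupled on the ball with its lever pressed down and released, and I handed the job in at 22.7 s. The hand-in gives no verdict, so what follows rests on my own checks.

**Coupling:** I gripped the white rest by its web and set it over the ball. I then pushed in small steps to about 23 N total load. The upward force on the gripper fell from 17.8 to 13.9 N as it snapped past the catch. At the peak I estimate the disc was sunk about 27 mm, under the 33 mm limit. I eased the load off before releasing.

**Lever:** I pressed it down with shut fingers to about 11 N, then backed off and moved the arm clear.

**Last checks:**
- **Seating:** after release the rest looked flat on the disc, and the estimated gap was about 0 mm. That gap relies on subtracting a roughly 5 mm bias I saw in the camera-based disc height.
- **Lever position:** the finger height at the end was 60.9 mm, against 61.2 mm expected with the lever on its stop. In the pictures the lever tip lies level along the foot, but they can't clearly separate 0.69 from 0.75 rad, so the force and height readings are the main evidence.
- **Bystanders:** the box, spanner and mug look unmoved in the top view.
- **Disagreement:** the cameras differed by up to about 4 mm on where the mount is. Sideways forces of a few newtons during insertion led me to make small shifts of about 1 mm or less as I pushed.

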